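Unlock the photometer's cam and close its sample carriage

ROBOT

A 6-joint arm with a two-finger parallel gripper is mounted at the origin on the work surface. World frame = base frame: x ahead of the robot, y to its left, z up, the work surface at z = 0. Lengths are in mm, angles in rad, forces in N, time in s.
With the tool pointing down it reaches from about 350 to 975 mm from the base axis. Payload 7.1 kg.
Tool frame: the origin (TCP) lies at the very end of the fingers, on their centre line; the grasp point (between the pads) lies 19 mm behind it (ctrl.pinch_z is the distance from the TCP to the grasp point, in mm); z points along the fingers, y is the direction in which the jaws open and shut (so a half turn about z gives the same grasp; the last joint's range is limited). The gripper opens to 88 mm and grips with 3 to 60 N. Pads are 20 mm wide; open, the fingers measure 115 mm over their backs; the gripper's body (75 mm by 178 mm) begins 61 mm behind the grasp point.
Start: joints at [-1.191, 0.423, 1.63, -0, 1.089, -0.019], TCP at [242.711, -575.931, 222.675] pointing down, gripper open.
Joint ranges: [-3, 3], [-0.9, 2.11], [0.09, 2.58], [-1.31, 4.45], [0.11, 2.69], [-2.54, 2.54]. Speed limits (rad/s): [2.39, 2.39, 3.01, 3.14, 3.14, 3.14].

INTERFACE

Orientations are given as a rotation vector (axis times angle).
In Python, from workcell import ctrl gives the robot as it stands.
- The arm moves only by the shell command python3 -m inch 'ROWS' [OPENING]. ROWS is JSON, a list of rows, each an object with "xyz": the shift along the tool's x, y, z in cm, a list of three; "spin": the turn about the tool's z in degrees. A call has 1 to 20 rows; each row is the pose to reach, as a shift and turn from the pose measured when the call began, along the tool's axes at that moment; what a row does not reach only later rows make up. A row lasts 1/10 s, in which the tool goes at most 50 mm and 8.59 degrees, less where a joint would pass 70% of its speed; a pose out of reach is approached as far as the arm can. A call with a gripper value outside its range is refused whole. OPENING is the closure, from 0 (fully open) to 1 (shut), set as the call begins (- or left out, the last holds). The fingers move at their own pace and stop on an object; the grip force is fixed at half the most. Time passes only in rows, so rows that repeat a pose let the fingers close. It gives the time, the measured TCP pose, the force and the opening at its end, in the units of the state.
- ctrl.get_obs(): the state, without advancing time (a new reading comes with each control period).
- ctrl.get_image(name): name is "scene" or "side" or "wrist"; returns the picture (480x640x3 uint8, red, green, blue); there is no depth.
- ctrl.camera_info(name): a dict with "camera_matrix" (3x3 intrinsics, pixels), "R" (3x3) and "t" (3): a world point X has camera coordinates R X + t; the wrist camera has in their place "hand_eye" (4x4, takes a point from camera to tool coordinates, whose origin is the TCP and whose axes are the flange's). Camera axes: x right, y down, z forward; pixel columns grow to the right and rows downward; lengths in mm; the calibration is good to about 2 mm. A picture is of the moment at which its call begins: read the wrist's pose just before it. camera_info takes no time and is no camera call.
- ctrl.close_job(): hands the job in, once; it reports no verdict.
The state is a dict: "t": time; "qpos": joint angles; "qvel": joint speeds; "joint_torque": joint torques, N m; "ee_pos": TCP position; "orientation": TCP orientation; "ft_force": force on the tool from outside, world axes, zero at the start; "moment": the same for the moment, N m; "width": finger opening in mm.
Only numpy, scipy, OpenCV 4.12 (cv2) and the standard library are available. Lean on these libraries where they do the work, as an engineer would, in place of code of your own. Each camera call takes 0.05 s, during which the arm holds its last target. There are 200 camera calls.

TASK

On the bench photometer, first push the brass cam's lever round by its red knob until the lever lies over the green line (the cam's low point then faces the follower arm), and only then push the blue front plate of the sample carriage forward until it is shut against the photometer's face. Push gently with the fingertips and grip nothing: do not touch the glass cell or the holder behind the plate, leave the cell standing in the holder, and leave the bottles and the cup where they stand.

Things in the scene. Friction and masses are not known exactly. Their poses are not given: they have to be found in the camera images.
- photometer: Cream photometer on an aluminium base plate, fixed. Origin on the bench under the middle of its measuring opening, in its front face; +x forward into the opening, +y left, mm: base plate x -85..150, y -165..115, top z 12; housing x 0..140, y -45..110, top z 85; opening y -31..31, z 12..70. The cam stands on the base plate right (-y) of the housing, the carriage in front (-x). Turned up to 0.3 rad.
- cam_axis (a point): Point on the vertical axis of the brass cam, at the lever's top: 16, -90, 44 mm in the photometer's frame. The cam is an eccentric disc of radius 28 mm, z 14..32, its centre 14 mm off this axis; it blocks the carriage's arm unless its low side (red dot) faces it.
- mark (a point): Outer end of the 9 mm wide green line on the base plate, which points at the cam axis: 106 mm from the axis, 15 degrees to the right of the photometer's +x (nearly parallel to the housing's side). The lever shall lie over this line.
- cam (a joint): Turn of cam and lever, rad, clockwise from above. 0: lever over the green line. The lever's direction, anticlockwise from the photometer's +x, is -0.262 - cam. Starts at 1.1 to 2.3 (lever to the right or back towards the robot): push it anticlockwise, forward, round the open right side. Stops at -0.4 and 2.6, none at 0; stiff friction (0.3 N m, 5 N at the knob) keeps it where it is left.
- knob: Red upright round knob on the lever's end: diameter 16, height 40 mm. Origin: middle of its foot, 60 mm from the cam axis, 44 mm above the bench; top at 84 mm. The steel lever bar below is 12 mm wide, z 36..44. Push it from the side only: over 30 N of finger force on it (pinching, forcing) fails.
- carriage (a joint): Travel of the sample carriage along the photometer's +x, m: 0 drawn out (start), 0.045 home, where a stop ends it and the front plate is shut against the housing's face. Friction about 3 N, stays where it is left. Its steel follower arm (z 16..30, 10 mm thick) reaches from the plate to 112 mm right (-y) and meets the cam.
- plate (a point): Centre of the outer face (towards -x, the one to push) of the carriage's upright blue front plate: 72 mm wide (y), z 14..70, 6 mm thick; this point at z 42. At the start at x -55, y 0 in the photometer's frame, at home at x -10.
- holder: Black holder block with a 4 mm black rubber seal, fixed to the carriage right behind the blue plate; 44 mm wide, top at z 46 (seal 68 wide, to z 68). Fingers must not touch it. Its origin moves with the carriage (drawn out: at the photometer's origin); the block lies 3 to 49 mm towards -x of it.
- cell: Loose amber glass cell with white cap standing in the holder's pocket: 16 x 16 x 46 mm, origin in the middle of its underside, 18 mm above the bench. The fingers must not touch it; it rides along with the carriage.
- amber_bottle: Loose amber bottle, diameter 60, 130 mm high, left of the photometer; origin in the middle of its underside. Leave alone.
- black_cup: Loose black cup, rim diameter 72, 95 mm high, right of the photometer; origin in the middle of its underside. Leave alone.
- white_bottle: Loose small white bottle with red cap, diameter 44, 90 mm high, to the right and front of the photometer; origin in the middle of its underside. Leave alone.
Things that resemble listed ones, but are neither listed nor needed, are in the scene too. Of the things that look like the cell, the middle-sized one is meant.

How it is judged (in metres and radians):
On the way, in this order (a step that is already met when the one before it is completed fails the run):
1. the cam's lever is over the green line (within 0.3 rad) while the carriage is still drawn out (value of joint cam between -0.3 and 0.3 rad and value of joint carriage below 0.012 m), for 0.2 s.
2. the carriage is pushed home (value of joint carriage above 0.0425 m), for 0.2 s.
At the end, for the whole second after the job is handed in: The carriage is home (within 2.5 mm of its stop) and at rest, the cam's lever lies over the green line (within 0.3 rad), the cell stands upright in its holder, and the bottles and cup stand within 30 mm of where they were (value of joint carriage above 0.0425 m and value of joint cam between -0.3 and 0.3 rad and velocity of joint carriage between -0.005 and 0.005 m/s and velocity of joint cam between -0.05 and 0.05 rad/s and angle between cell's own z axis and vertical below 0.25 rad and z of cell in the frame of holder below 0.026 m and distance of each of amber_bottle, black_cup, white_bottle from where it was at the start of the episode below 0.03 m); the robot touches nothing.
It fails at once if the carriage is pushed forward more than 12 mm while the lever is off the green line by more than 0.4 rad (value of joint carriage above 0.012 m and value of joint cam above 0.4 rad).
It fails at once if the knob is pinched or forced (more than 30 N) (contact force between the fingers and knob above 30 N).
It fails at once if the fingers touch the glass cell or the holder behind the plate (contact force between the fingers and holder above 1 N or contact force between the fingers and cell above 1 N).
It fails at once if the cell is lifted out of its holder (z of cell in the frame of holder above 0.03 m).
It fails at once if a bottle or the cup is moved by more than 30 mm, lifted or tipped over (distance of any of amber_bottle, black_cup, white_bottle from where it was at the start of the episode above 0.03 m or angle between any of amber_bottle, black_cup, white_bottle's own z axis and vertical above 0.5 rad).
It also fails if it takes over 51 s, if anything falls off the work surface, if the arm or the gripper's body presses on something with over 40 N, if the wrist force passes 120 N, or if a joint passes its speed limit or range.

## Working session

There is one attempt and no reset: what is moved stays moved. The work goes in short steps, Python scripts to look and compute and a shell command to move; the robot and the scene stay as the last step left them, time stands still between calls to the robot, and variables do not carry over. Pictures are saved under pics/ and viewed, about 8 in all and at most 12, crops included, and the job is handed in when it is done.

```bash
mkdir -p pics; ls; python3 - <<'E'
from workcell import ctrl
import cv2
for n in("scene","side"):
    cv2.imwrite(f"pics/{n}0.png",cv2.cvtColor(ctrl.get_image(n),cv2.COLOR_RGB2BGR))
    i=ctrl.camera_info(n);print(n,i)
o=ctrl.get_obs();print(o)
print(ctrl.camera_info("wrist"))
E
```

```text
pics
scene {'camera_matrix': array([[459.56285793,   0.        , 317.22097339],
       [  0.        , 459.56285793, 241.37327335],
       [  0.        ,   0.        ,   1.        ]]), 'R': array([[ 0.88690235,  0.4617966 , -0.01217055],
       [ 0.25415377, -0.50977565, -0.82190915],
       [-0.3857591 ,  0.72585997, -0.56948856]]), 't': array([-550.68144994,  -75.23577566, 1085.82497216])}
side {'camera_matrix': array([[600.89060304,   0.        , 325.25167596],
       [  0.        , 600.89060304, 233.92036458],
       [  0.        ,   0.        ,   1.        ]]), 'R': array([[-0.95820397, -0.28602265, -0.00601544],
       [-0.14972376,  0.51928474, -0.84138348],
       [ 0.24377846, -0.80531634, -0.54040509]]), 't': array([578.73437388, 124.7280134 , 985.84394187])}
{'t': 0.1, 'qpos': array([-1.19101855e+00,  4.23777579e-01,  1.63060209e+00,  4.50336439e-06,
        1.08857594e+00, -1.90270854e-02]), 'qvel': array([ 0.00157786,  0.00089221, -0.00215857, -0.00023949,  0.00248385,
        0.00157512]), 'joint_torque': array([ 6.51127793e-04, -5.45615602e+01, -2.74325305e+01,  6.44915
[... 160 characters left out ...]
029136e-01,  3.77755268e-04]), 'ft_force': array([ 1.12871477, -0.33867457,  0.56243674]), 'moment': array([0.03407589, 0.00190163, 0.05211922]), 'width': 87.64707118550389}
{'camera_matrix': array([[405.97059845,   0.        , 320.15077332],
       [  0.        , 405.97059845, 238.14426031],
       [  0.        ,   0.        ,   1.        ]]), 'hand_eye': array([[-5.05465367e-04, -9.59200614e-01, -2.82725886e-01,
         7.76032962e+01],
       [ 9.99999831e-01, -4.03994815e-04, -4.17199885e-04,
        -1.39163190e-01],
       [ 2.85958594e-04, -2.82726049e-01,  9.59200656e-01,
        -1.61323185e+02],
       [ 0.00000000e+00,  0.00000000e+00,  0.00000000e+00,
         1.00000000e+00]])}
```

View pics/scene0.png

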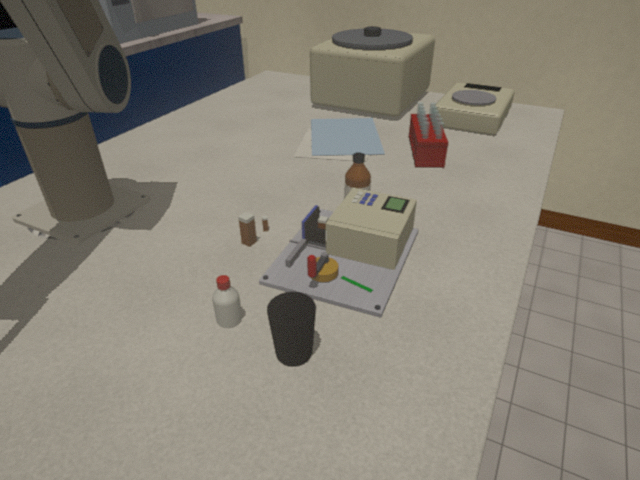

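View pics/side0.png

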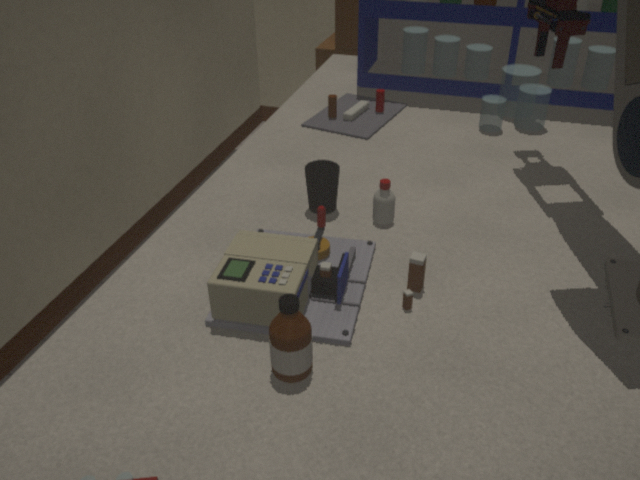

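Scene shows the photometer at about (345,245), the red knob at (312,267), green line (342,277)-(371,291), cup (292,328) and white bottle (227,302). I'll enlarge both views for exact pixels.

```bash
python3 - <<'E'
import cv2,numpy as np
a=cv2.imread("pics/scene0.png")[180:320,230:430];b=cv2.imread("pics/side0.png")[190:345,200:400]
a=cv2.resize(a,None,fx=4,fy=4,interpolation=cv2.INTER_CUBIC);cv2.imwrite("pics/a.png",a)
b=cv2.resize(b,(774,600),interpolation=cv2.INTER_CUBIC);cv2.imwrite("pics/b.png",b)
for n in("scene0","side0"):
    im=cv2.imread(f"pics/{n}.png");h=cv2.cvtColor(im,cv2.COLOR_BGR2HSV)
    for nm,lo,hi in(("green",(50,150,60),(75,255,255)),("red",(170,150,60),(180,255,255)),("red0",(0,180,60),(5,255,255)),("blue",(110,120,40),(130,255,255)),("brass",(15,150,80),(25,255,255))):
        m=cv2.inRange(h,lo,hi);k,l,s,c=cv2.connectedComponentsWithStats(m)
        print(n,nm,[(s[i].tolist(),c[i].round(1).tolist()) for i in range(1,k) if s[i][4]>15 and 180<c[i][1]<330 and 190<c[i][0]<430])
E
```

```text
scene0 green [([342, 277, 30, 14, 59], [356.9, 283.9])]
scene0 red []
scene0 red0 []
scene0 blue []
scene0 brass [([319, 259, 18, 17, 168], [328.7, 267.9])]
side0 green []
side0 red []
side0 red0 []
side0 blue []
side0 brass [([320, 239, 8, 12, 37], [323.7, 244.2])]
```

View pics/a.png

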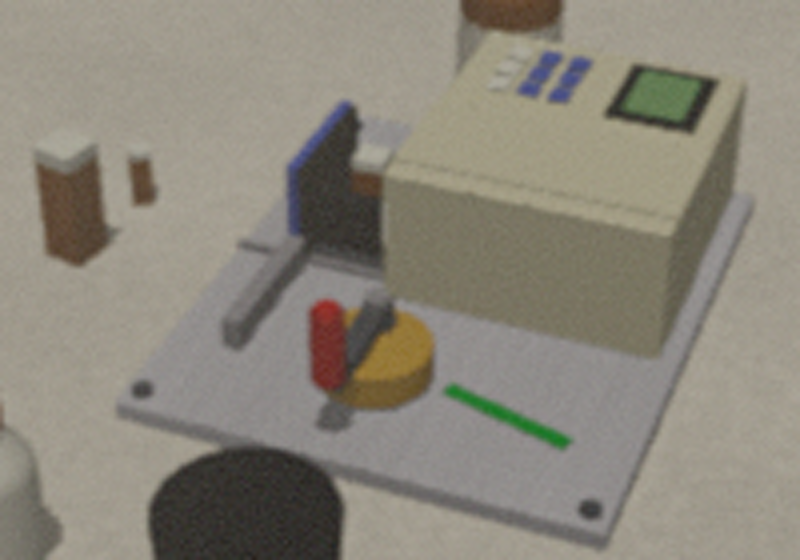

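View pics/b.png

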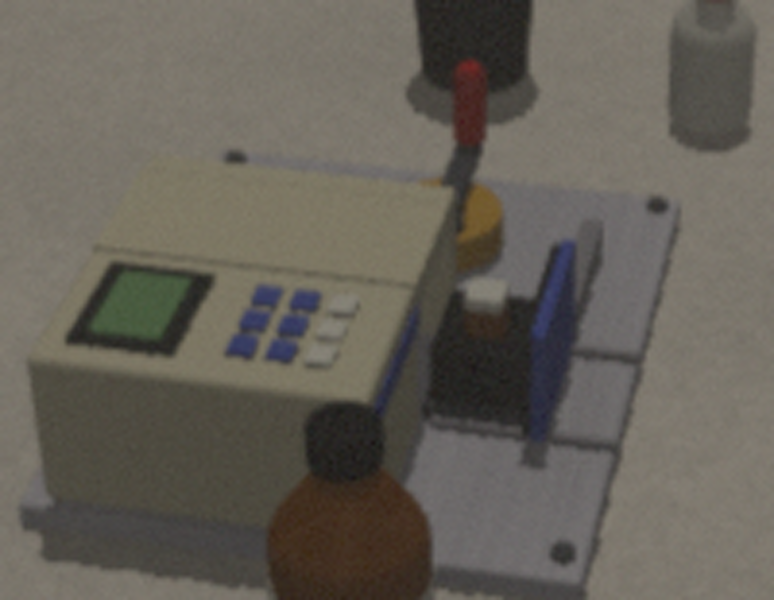

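The crops show base corners, housing corners, green line end (570,443 in a), and the knob: a (327,305)-(330,385), b (471,63)-(470,143). Fit the planar pose from these points and triangulate the rest.

```bash
cat > h.py <<'E'
import numpy as np
from workcell import ctrl
from scipy.optimize import least_squares
C={n:ctrl.camera_info(n) for n in("scene","side")}
def proj(n,X):
    c=C[n];p=(c["R"]@np.atleast_2d(X).T).T+c["t"];p=(c["camera_matrix"]@p.T).T;return p[:,:2]/p[:,2:]
def tri(a,b):
    return least_squares(lambda X:np.r_[(proj("scene",X)-a)[0],(proj("side",X)-b)[0]],[500,-200,40]).x
def plane(n,uv,z):
    c=C[n];d=c["R"].T@np.linalg.solve(c["camera_matrix"],[*uv,1]);o=-c["R"].T@c["t"];return o+d*(z-o[2])/d[2]
def W(p,X):
    X=np.atleast_2d(X).astype(float);c,s=np.cos(p[2]),np.sin(p[2]);return np.c_[p[0]+c*X[:,0]-s*X[:,1],p[1]+s*X[:,0]+c*X[:,1],X[:,2]]
sa=lambda u,v:(230+u/4-.4,180+v/4-.4)
sb=lambda u,v:(200+u/3.87-.4,190+v/3.871-.4)
E
python3 - <<'E'
from h import *
A=[((-85,-165,12),(118,403)),((150,-165,12),(607,538)),((150,115,12),(755,200)),((140,-45,85),(668,228)),((140,110,85),(745,85)),((140,-45,12),(660,355)),((16+106*np.cos(.262),-90-106*np.sin(.262),12),(570,443))]
B=[((-85,-165,12),(680,205)),((-85,115,12),(583,585)),((150,115,12),(22,512)),((140,110,85),(33,362)),((0,-45,85),(457,190))]
XA=np.array([a for a,_ in A]);UA=np.array([sa(*u) for _,u in A]);XB=np.array([a for a,_ in B]);UB=np.array([sb(*u) for _,u in B])
f=lambda p:np.r_[(proj("scene",W(p,XA))-UA).ravel(),(proj("side",W(p,XB))-UB).ravel()]
best=least_squares(f,[600,-100,0.],x_scale=[100,100,.1],loss="soft_l1")
p=best.x;print("pose",p);print(f(p).reshape(-1,2).round(1).tolist())
kt=tri(sa(327,305),sb(471,63));kf=tri(sa(330,385),sb(470,143));ax=W(p,(16,-90,44))[0]
print("knob",kt,kf,"axis",ax)
for k in(kt,kf):
    d=k-ax;print("r",np.hypot(*d[:2]),"cam",-.262-(np.arctan2(d[1],d[0])-p[2]))
print("plate",W(p,(-55,0,42)),"mark",W(p,A[-1][0]))
print("armtip",W(p,(-55,-112,16)))
print("cup rim top",plane("scene",(292,303),95),"white cap",tri((223,282),(385,184)),plane("scene",(228,325),0))
np.save("p.npy",p)
E
```

```text
pose [5.89735169e+02 1.26914202e+02 9.35310943e-02]
[[-1.7, -0.8], [-0.0, -2.1], [-1.6, -2.3], [0.2, 0.7], [-0.5, -3.2], [-1.1, 1.0], [-0.8, -0.2], [-1.2, -1.7], [0.2, -0.1], [-1.5, -0.6], [-2.5, 0.2], [-0.9, -0.7]]
knob [620.33419051 -22.7202715   84.83032048] [620.61979948 -21.73805333  40.48110209] axis [614.07076608  38.80189481  44.        ]
r 61.840176528247326 cam 1.300869382541918
r 60.89314542653256 cam 1.2945693987679163
plate [[534.97556546 121.77748905  42.        ]] mark [[718.57008652  21.02854323  12.        ]]
armtip [[545.43578134  10.2670237   16.        ]]
cup rim top [ 658.23007176 -148.7831177    95.        ] white cap [ 525.73772003 -143.47847932   81.97670362] [ 533.82793078 -155.29263724    0.        ]
```

Residuals are about 1–2 px, and the knob radius (61 vs 60 mm) agrees. The cam is at about 1.30. Now moving above a point behind the knob, (582,-26), with gripper shut and tool x turned to the push direction.

```bash
python3 -m inch '[{"xyz":[10,-7.1,0],"spin":8},{"xyz":[52.7,-37.4,4],"spin":17},{"xyz":[52.7,-37.4,4],"spin":17},{"xyz":[52.7,-37.4,4],"spin":17},{"xyz":[52.7,-37.4,4],"spin":17},{"xyz":[52.7,-37.4,4],"spin":17},{"xyz":[52.7,-37.4,4],"spin":17},{"xyz":[52.7,-37.4,4],"spin":17},{"xyz":[52.7,-37.4,4],"spin":17},{"xyz":[52.7,-37.4,4],"spin":17},{"xyz":[52.7,-37.4,4],"spin":17},{"xyz":[52.7,-37.4,4],"spin":17},{"xyz":[52.7,-37.4,4],"spin":17},{"xyz":[52.7,-37.4,4],"spin":17},{"xyz":[52.7,-37.4,4],"spin":17},{"xyz":[52.7,-37.4,4],"spin":17},{"xyz":[52.7,-37.4,4],"spin":17},{"xyz":[52.7,-37.4,4],"spin":17},{"xyz":[52.7,-37.4,4],"spin":17},{"xyz":[52.7,-37.4,4],"spin":17}]' 1
cat >> h.py <<'E'
from scipy.spatial.transform import Rotation as Ro
import cv2
def show():
    o=ctrl.get_obs();R=Ro.from_rotvec(o["orientation"]).as_matrix()
    print("t",round(o["t"],2),"tcp",o["ee_pos"].round(1),"xang",np.degrees(np.arctan2(R[1,0],R[0,0])).round(1),"zdir",R[:,2].round(3),"F",o["ft_force"].round(1),"w",round(o["width"],1),"q6",o["qpos"][5].round(2));return o,R
def totool(w,o,R): return (R.T@(np.asarray(w)-o["ee_pos"])/10).round(2)
def wplane(uv,z,o,R):
    c=ctrl.camera_info("wrist");H=c["hand_eye"];d=R@H[:3,:3]@np.linalg.solve(c["camera_matrix"],[*uv,1]);s=o["ee_pos"]+R@H[:3,3];return s+d*(z-s[2])/d[2]
def snap(n,name):
    im=cv2.cvtColor(ctrl.get_image(n),cv2.COLOR_RGB2BGR);cv2.imwrite(f"pics/{name}.png",im);return im
E
python3 - <<'E'
from h import *
o,R=show();im=snap("wrist","w1")
E
```

```text
t: 2.1
ee_pos: [582.8, -26.7, 182.7]
orientation: [-3.136, -0.159, 0.0]
ft_force: [0.2, 0.2, -0.2]
width: 0.4
t 2.1 tcp [582.8 -26.7 182.7] xang 5.8 zdir [-0.     0.001 -1.   ] F [ 0.2  0.2 -0.2] w 0.4 q6 1.4
```

View pics/w1.png

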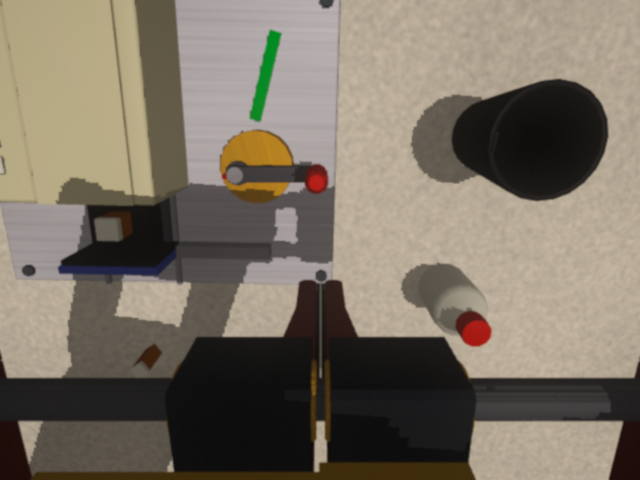

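The wrist view shows the knob top at (317,178), the lever pivot at (235,175), green line (256,120)-(275,31), and the blue plate's lower edge at (60,270)-(163,272), with the opening of the plate free. Computing positions from it.

```bash
python3 - <<'E'
from h import *
o,R=show();p=np.load("p.npy")
k=wplane((317,178),84,o,R);a=wplane((235,175),44,o,R);g1=wplane((256,120),12,o,R);g2=wplane((275,31),12,o,R)
print("knob",k,"axis",a,W(p,(16,-90,44)),"g",g1,g2,W(p,(118.4,-117.4,12)))
print("corner bolts",wplane((28,270),12,o,R),wplane((321,275),12,o,R))
d=k-a;gd=g2-a;print("r",np.hypot(*d[:2]),"lever",np.degrees(np.arctan2(d[1],d[0])),"green",np.degrees(np.arctan2(gd[1],gd[0])))
print("plate ends z70",wplane((60,268),70,o,R),wplane((160,270),70,o,R), W(p,[(-55,36,70),(-55,-36,70)]))
print("amber bottle",plane("side",(291,372),0))
E
```

```text
t 2.15 tcp [582.8 -26.6 182.7] xang 5.8 zdir [-0.     0.001 -1.   ] F [0.4 0.4 0.1] w 0.2 q6 1.4
knob [623.39681678 -20.06550778  84.        ] axis [613.85336265  40.06639435  44.        ] [[614.07076608  38.80189481  44.        ]] g [653.68657867  31.72698454  12.        ] [718.39990819  21.27612858  12.        ] [[718.58220865  21.08528191  12.        ]]
corner bolts [507.82845063 222.91463348  12.        ] [529.12615743 -32.27022138  12.        ]
r 60.884506810712544 lever -80.98187859915295 green -10.189049775302635
plate ends z70 [538.32412428 157.57744765  70.        ] [544.07950888  85.91832827  70.        ] [[531.61335322 157.62013863  70.        ]
 [538.33777771  85.93483947  70.        ]]
amber bottle [563.68845303 309.20460408   0.        ]
```

```bash
python3 -m inch '[{"xyz":[0,0,4.5],"spin":0},{"xyz":[0,0,8.5],"spin":0},{"xyz":[0,0,11.5],"spin":0},{"xyz":[0,0,12.8],"spin":0},{"xyz":[0,0,12.8],"spin":0},{"xyz":[0,0,12.8],"spin":0}]'
python3 - <<'E'
from h import *
o,R=show();A=np.array([614,39.5])
x0=np.degrees(np.arctan2(R[1,0],R[0,0]))
for th in np.r_[-86:-9:5.5,-10]:
    t=np.radians(th);u=np.array([np.cos(t),np.sin(t)]);q=A+60.5*u-18*np.array([-u[1],u[0]])
    print(round(th,1),q.round(0),totool([*q,o["ee_pos"][2]],o,R).round(1).tolist(),"spin",round(-(th+90-x0),1))
E
```

```text
t: 2.75
ee_pos: [583.7, -26.5, 55.6]
orientation: [-3.136, -0.159, -0.002]
ft_force: [0.0, -0.5, 0.1]
width: 0.7
t 2.75 tcp [583.7 -26.5  55.6] xang 5.8 zdir [ 0.001  0.001 -1.   ] F [ 0.  -0.5  0.1] w 0.7 q6 1.4
-86.0 [600. -22.] [1.7, -0.3, 0.0] spin 1.8
-80.5 [606. -23.] [2.3, -0.1, 0.0] spin -3.7
-75.0 [612. -24.] [2.9, 0.0, 0.0] spin -9.2
-69.5 [618. -23.] [3.5, 0.0, 0.0] spin -14.7
-64.0 [624. -23.] [4.1, 0.0, 0.0] spin -20.2
-58.5 [630. -21.] [4.7, -0.0, 0.0] spin -25.7
-53.0 [636. -20.] [5.3, -0.2, 0.0] spin -31.2
-47.5 [642. -17.] [5.9, -0.3, 0.0] spin -36.7
-42.0 [647. -14.] [6.4, -0.6, 0.0] spin -42.2
-36.5 [652. -11.] [7.0, -0.8, 0.0] spin -47.7
-31.0 [657.  -7.] [7.4, -1.2, 0.0] spin -53.2
-25.5 [661.  -3.] [7.9, -1.6, 0.0] spin -58.7
-20.0 [665.   2.] [8.4, -2.0, 0.0] spin -64.2
-14.5 [668.   7.] [8.7, -2.5, 0.0] spin -69.7
-10.0 [670.  11.] [9.0, -2.9, 0.0] spin -74.2
```

```bash
python3 -m inch '[{"xyz":[1.0,-0.2,0],"spin":2},{"xyz":[1.7,-0.3,0],"spin":0},{"xyz":[2.0,-0.2,0],"spin":-2},{"xyz":[2.3,-0.1,0],"spin":-4},{"xyz":[2.6,0,0],"spin":-6.5},{"xyz":[2.9,0,0],"spin":-9},{"xyz":[3.2,0,0],"spin":-12},{"xyz":[3.5,0,0],"spin":-15},{"xyz":[3.8,0,0],"spin":-17.5},{"xyz":[4.1,0,0],"spin":-20},{"xyz":[4.4,0,0],"spin":-23},{"xyz":[4.7,0,0],"spin":-26},{"xyz":[4.7,0,0],"spin":-26}]'
python3 - <<'E'
from h import *
o,R=show();im=snap("wrist","w2");A=np.array([614,39.5])
h=cv2.cvtColor(im,cv2.COLOR_BGR2HSV);m=cv2.inRange(h,(0,180,60),(6,255,255))|cv2.inRange(h,(172,180,60),(180,255,255))
k,l,s,c=cv2.connectedComponentsWithStats(m)
for i in range(1,k):
    if s[i][4]>60: X=wplane(c[i],82,o,R);print(c[i],s[i],X,np.hypot(*(X[:2]-A)),np.degrees(np.arctan2(X[1]-A[1],X[0]-A[0])))
x0=np.degrees(np.arctan2(R[1,0],R[0,0]))
for th in np.r_[-58.5:-9:5.5,-10]:
    t=np.radians(th);u=np.array([np.cos(t),np.sin(t)]);q=A+60.5*u-18*np.array([-u[1],u[0]])
    print(round(th,1),totool([*q,o["ee_pos"][2]],o,R).round(1).tolist(),"spin",round(-(th+90-x0),1))
E
```

```text
t: 4.05
ee_pos: [630.2, -21.7, 57.6]
orientation: [-3.02, -0.863, -0.002]
ft_force: [-5.0, 0.7, 2.0]
width: 0.7
t 4.05 tcp [630.2 -21.7  57.6] xang 31.9 zdir [ 0.001  0.001 -1.   ] F [-5.   0.7  2. ] w 0.7 q6 0.96
[318.79876602 271.44897959] [ 300  238   40   65 2107] [650.83891481  -8.0322193   82.        ] 60.13665701069867 -52.223227610742704
-58.5 [0.0, -0.0, 0.0] spin 0.4
-53.0 [0.6, 0.1, 0.0] spin -5.1
-47.5 [1.2, 0.2, 0.0] spin -10.6
-42.0 [1.8, 0.3, 0.0] spin -16.1
-36.5 [2.4, 0.2, 0.0] spin -21.6
-31.0 [3.0, 0.2, 0.0] spin -27.1
-25.5 [3.6, 0.0, 0.0] spin -32.6
-20.0 [4.2, -0.2, 0.0] spin -38.1
-14.5 [4.7, -0.4, 0.0] spin -43.6
-10.0 [5.2, -0.7, 0.0] spin -48.1
```

View pics/w2.png

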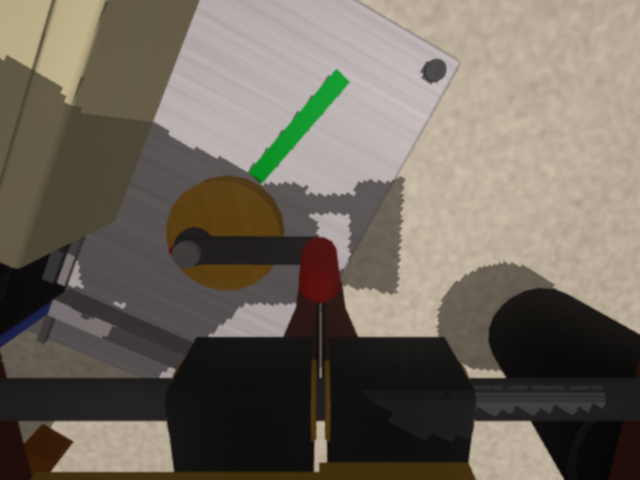

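The knob sits centred on the finger face at (319,270), the lever horizontal in view (about -58° world), matching the plan. Continuing to the green line.

```bash
python3 -m inch '[{"xyz":[0.3,0.1,0],"spin":-2.5},{"xyz":[0.6,0.1,0],"spin":-5},{"xyz":[0.9,0.2,0],"spin":-8},{"xyz":[1.2,0.2,0],"spin":-10.5},{"xyz":[1.5,0.3,0],"spin":-13.5},{"xyz":[1.8,0.3,0],"spin":-16},{"xyz":[2.1,0.3,0],"spin":-19},{"xyz":[2.4,0.2,0],"spin":-21.5},{"xyz":[2.7,0.2,0],"spin":-24.5},{"xyz":[3.0,0.2,0],"spin":-27},{"xyz":[3.3,0.1,0],"spin":-30},{"xyz":[3.6,0,0],"spin":-32.5},{"xyz":[3.9,-0.1,0],"spin":-35.5},{"xyz":[4.2,-0.2,0],"spin":-38},{"xyz":[4.5,-0.3,0],"spin":-41},{"xyz":[4.7,-0.4,0],"spin":-43.5},{"xyz":[5.0,-0.6,0],"spin":-46},{"xyz":[5.2,-0.7,0],"spin":-48},{"xyz":[5.2,-0.7,0],"spin":-48}]'
python3 - <<'E'
from h import *
o,R=show();im=snap("wrist","w3")
E
```

```text
t: 6.0
ee_pos: [670.8, 11.0, 58.7]
orientation: [2.409, 2.016, 0.002]
ft_force: [-1.8, -3.5, -2.2]
width: 0.2
t 6.0 tcp [670.8  11.   58.7] xang 79.9 zdir [ 0.001  0.    -1.   ] F [-1.8 -3.5 -2.2] w 0.2 q6 0.18
```

View pics/w3.png

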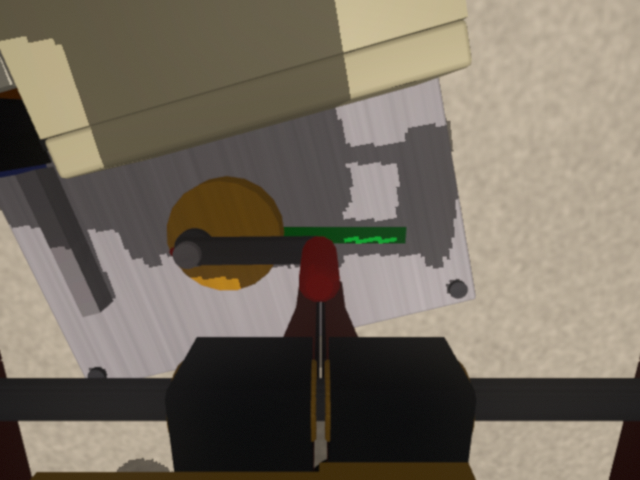

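Lever and green line are parallel and overlap (lever (187,253)-(318,250), line (285,232)-(405,236), the offset is height parallax). Backing off and rising.

```bash
python3 -m inch '[{"xyz":[-1.5,0,0],"spin":0},{"xyz":[-3,0,0],"spin":0},{"xyz":[-3,0,0],"spin":0},{"xyz":[-3,0,-5],"spin":0},{"xyz":[-3,0,-10],"spin":0},{"xyz":[-3,0,-12],"spin":0},{"xyz":[-3,0,-12],"spin":0}]'
python3 - <<'E'
from h import *
o,R=show();im=snap("scene","s2");snap("wrist","w4");p=np.load("p.npy")
q=W(p,(-55-45,0,o["ee_pos"][2]))[0]
print(q,totool(q,o,R),"spin",np.degrees(np.arctan2(R[1,0],R[0,0])-p[2]))
h=cv2.cvtColor(cv2.imread("pics/w4.png"),cv2.COLOR_BGR2HSV);m=cv2.inRange(h,(0,180,60),(6,255,255))|cv2.inRange(h,(172,180,60),(180,255,255))
k,l,s,c=cv2.connectedComponentsWithStats(m)
for i in range(1,k):
    if s[i][4]>60: X=wplane(c[i],78,o,R);d=X[:2]-[614,39.5];print(c[i],s[i],X,np.hypot(*d),"cam",-.262-np.arctan2(d[1],d[0])+p[2])
E
```

```text
t: 6.75
ee_pos: [668.0, -18.8, 183.2]
orientation: [2.406, 2.01, 0.012]
ft_force: [-0.1, 0.1, 0.2]
width: 0.5
t 6.75 tcp [668.  -18.8 183.2] xang 79.7 zdir [ 0.01  0.   -1.  ] F [-0.1  0.1  0.2] w 0.5 q6 0.13
[490.17225349 117.57472375 183.24358325] [ 10.26 -19.93  -0.17] spin 74.38988216588716
[316.44444444 162.64498645] [307 151  21  24 369] [675.50330527  31.15604948  78.        ] 62.06672272186683 cam -0.0336254679984795
[161.5951417  429.94736842] [154 421  16  20 247] [ 517.25713818 -152.27181138   78.        ] 214.79201324734166 cam 1.8695435356637216
```

Cam ≈ -0.03 rad. Now to the front of the blue plate.

```bash
python3 -m inch '[{"xyz":[2.5,-5,0],"spin":8},{"xyz":[4.7,-9,0],"spin":16},{"xyz":[7,-13.5,0],"spin":24},{"xyz":[9.2,-18,0],"spin":32},{"xyz":[10.3,-19.9,0],"spin":40},{"xyz":[10.3,-19.9,0],"spin":48},{"xyz":[10.3,-19.9,0],"spin":56},{"xyz":[10.3,-19.9,0],"spin":64},{"xyz":[10.3,-19.9,0],"spin":72},{"xyz":[10.3,-19.9,0],"spin":74.4},{"xyz":[10.3,-19.9,0],"spin":74.4},{"xyz":[10.3,-19.9,0],"spin":74.4},{"xyz":[10.3,-19.9,0],"spin":74.4}]'
python3 - <<'E'
from h import *
o,R=show();snap("wrist","w5");p=np.load("p.npy")
print(totool(W(p,(-100,0,55))[0],o,R),"contact",totool(W(p,(-65,0,55))[0],o,R),"home",totool(W(p,(-20,0,55))[0],o,R))
E
```

```text
t: 8.15
ee_pos: [487.2, 118.0, 177.6]
orientation: [-3.138, -0.148, -0.001]
ft_force: [-0.4, 0.1, 0.2]
width: 0.1
t 8.15 tcp [487.2 118.  177.6] xang 5.4 zdir [ 0.001  0.    -1.   ] F [-0.4  0.1  0.2] w 0.1 q6 1.69
[ 0.28  0.07 12.26] contact [ 3.78  0.07 12.27] home [ 8.28  0.08 12.27]
```

View pics/w5.png

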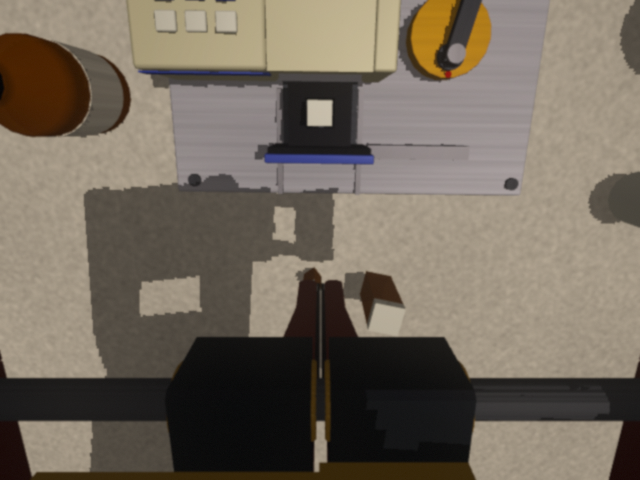

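The wrist shows the plate centred at (320,158), red dot facing the arm, and two decoy cells close to my descent: small (312,275), large (382,300). Locate these.

```bash
python3 - <<'E'
from h import *
o,R=show()
for n,a,b in(("largetop",sa(67,150),(418,257)),("smalltop",sa(140,153),(407.5,293)),("largebot",sa(75,250),(416,288)),("smallbot",sa(143,200),(407.5,306))):
    X=tri(a,b);print(n,X.round(0),totool(X,o,R))
E
```

```text
t 8.2 tcp [487.4 118.  177.9] xang 5.4 zdir [ 0.001  0.    -1.   ] F [-0.8 -0.3 -0.6] w 0.4 q6 1.69
largetop [425.  61.  63.] [-6.74  5.1  11.45]
smalltop [430. 119.  30.] [-5.75 -0.6  14.77]
largebot [423.  62.  -0.] [-6.97  4.96 17.81]
smallbot [429. 117.   1.] [-5.87 -0.41 17.66]
```

Both decoys lie 6 cm behind the descent point, so it is clear. Descending, then approaching and pushing slowly.

```bash
python3 -m inch '[{"xyz":[0.3,0.1,4.5],"spin":0},{"xyz":[0.3,0.1,8.5],"spin":0},{"xyz":[0.3,0.1,11.5],"spin":0},{"xyz":[0.3,0.1,12.3],"spin":0},{"xyz":[0.3,0.1,12.3],"spin":0},{"xyz":[1.3,0.1,12.3],"spin":0},{"xyz":[2.3,0.1,12.3],"spin":0},{"xyz":[3.0,0.1,12.3],"spin":0},{"xyz":[3.4,0.1,12.3],"spin":0},{"xyz":[3.8,0.1,12.3],"spin":0},{"xyz":[4.2,0.1,12.3],"spin":0},{"xyz":[4.6,0.1,12.3],"spin":0},{"xyz":[4.6,0.1,12.3],"spin":0}]'
python3 - <<'E'
from h import *
o,R=show();p=np.load("p.npy");print("home",totool(W(p,(-20,0,55))[0],o,R))
E
```

```text
t: 9.5
ee_pos: [533.6, 121.3, 54.8]
orientation: [-3.138, -0.148, -0.002]
ft_force: [-1.4, -1.0, 1.6]
width: 0.6
t 9.5 tcp [533.6 121.3  54.8] xang 5.4 zdir [ 0.001  0.    -1.   ] F [-1.4 -1.   1.6] w 0.6 q6 1.68
home [ 3.64 -0.03 -0.02]
```

```bash
python3 -m inch '[{"xyz":[0.3,0,0],"spin":0},{"xyz":[0.6,0,0],"spin":0},{"xyz":[0.9,0,0],"spin":0},{"xyz":[1.2,0,0],"spin":0},{"xyz":[1.5,0,0],"spin":0},{"xyz":[1.8,0,0],"spin":0},{"xyz":[2.0,0,0],"spin":0}]'; python3 -m inch '[{"xyz":[0.3,0,0],"spin":0},{"xyz":[0.6,0,0],"spin":0},{"xyz":[0.9,0,0],"spin":0},{"xyz":[1.1,0,0],"spin":0},{"xyz":[1.2,0,0],"spin":0},{"xyz":[1.2,0,0],"spin":0}]'
python3 - <<'E'
from h import *
o,R=show();p=np.load("p.npy");print("home",totool(W(p,(-20,0,55))[0],o,R));snap("wrist","w6")
E
```

```text
t: 10.2
ee_pos: [553.7, 123.0, 54.6]
orientation: [3.138, 0.148, 0.001]
ft_force: [-2.9, -2.9, 0.7]
width: 0.0
t: 10.8
ee_pos: [566.0, 124.3, 54.7]
orientation: [-3.138, -0.148, -0.002]
ft_force: [-2.1, -1.9, -0.0]
width: 0.4
t 10.8 tcp [566.  124.3  54.7] xang 5.4 zdir [ 0.001  0.    -1.   ] F [-2.1 -1.9 -0. ] w 0.4 q6 1.67
home [ 0.39 -0.04 -0.03]
```

View pics/w6.png

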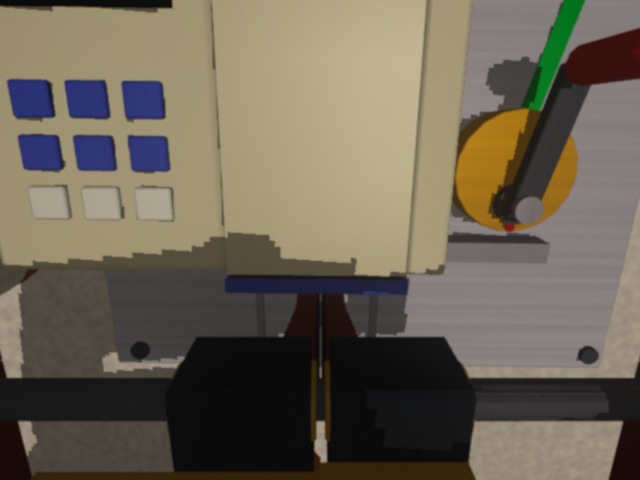

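Plate at (317,285) is nearly shut; the arm is next to the cam's low side. Small steps until the force rises.

```bash
python3 -m inch '[{"xyz":[0.2,0,0],"spin":0},{"xyz":[0.3,0,0],"spin":0},{"xyz":[0.3,0,0],"spin":0}]'; python3 -m inch '[{"xyz":[0.1,0,0],"spin":0},{"xyz":[0.15,0,0],"spin":0},{"xyz":[0.15,0,0],"spin":0}]'; python3 -m inch '[{"xyz":[0.1,0,0],"spin":0},{"xyz":[0.15,0,0],"spin":0},{"xyz":[0.15,0,0],"spin":0}]'
```

```text
t: 11.15
ee_pos: [569.2, 124.7, 54.7]
orientation: [-3.138, -0.148, -0.003]
ft_force: [-3.5, -2.7, -0.9]
width: 0.6
t: 11.45
ee_pos: [570.1, 124.7, 54.7]
orientation: [-3.138, -0.148, -0.001]
ft_force: [-4.8, -1.3, 2.1]
width: 0.3
t: 11.75
ee_pos: [570.1, 124.7, 54.6]
orientation: [3.138, 0.148, -0.004]
ft_force: [-7.8, -3.0, 5.2]
width: 0.4
```

```bash
python3 -m inch '[{"xyz":[0.15,0,0],"spin":0},{"xyz":[0.3,0,0],"spin":0},{"xyz":[0.3,0,0],"spin":0}]'; python3 -m inch '[{"xyz":[0.3,0,0],"spin":0},{"xyz":[0.4,0,0],"spin":0},{"xyz":[0.4,0,0],"spin":0}]'
```

```text
t: 12.05
ee_pos: [570.1, 124.7, 54.6]
orientation: [3.137, 0.148, -0.014]
ft_force: [-10.9, -2.2, 9.8]
width: 0.4
t: 12.35
ee_pos: [570.0, 124.8, 54.6]
orientation: [3.137, 0.147, -0.027]
ft_force: [-16.0, -1.5, 13.4]
width: 0.4
```

Hard stop at x=570.1 (home predicted 569.8), force rising with no motion. Backing off and rising, then a check.

```bash
python3 -m inch '[{"xyz":[-1,0,0],"spin":0},{"xyz":[-3,0,0],"spin":0},{"xyz":[-6,0,0],"spin":0},{"xyz":[-8,0,0],"spin":0},{"xyz":[-8,0,-4],"spin":0},{"xyz":[-8,0,-9],"spin":0},{"xyz":[-8,0,-13],"spin":0},{"xyz":[-8,0,-13],"spin":0},{"xyz":[-8,0,-13],"spin":0}]'
python3 - <<'E'
from h import *
o,R=show();snap("wrist","w7");a=snap("scene","s3")[180:320,230:430];cv2.imwrite("pics/s3c.png",cv2.resize(a,None,fx=4,fy=4,interpolation=cv2.INTER_CUBIC))
E
```

```text
t: 13.25
ee_pos: [493.9, 118.0, 187.3]
orientation: [3.138, 0.148, -0.02]
ft_force: [-0.0, 0.0, -0.3]
width: 0.1
t 13.25 tcp [493.9 118.  187.3] xang 5.4 zdir [-0.013 -0.001 -1.   ] F [-0.   0.  -0.3] w 0.1 q6 1.69
```

View pics/w7.png

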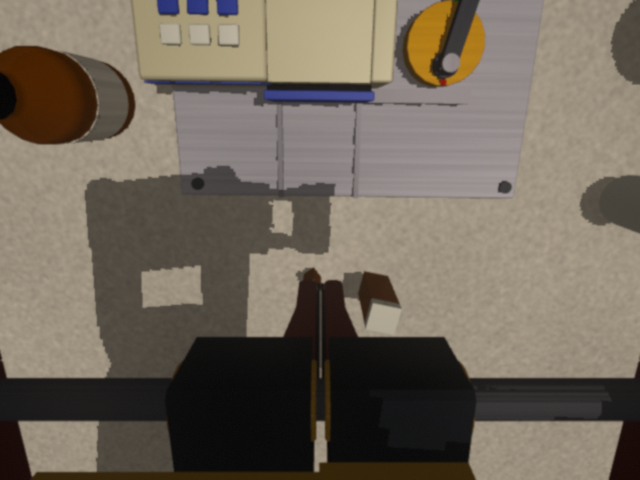

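View pics/s3c.png

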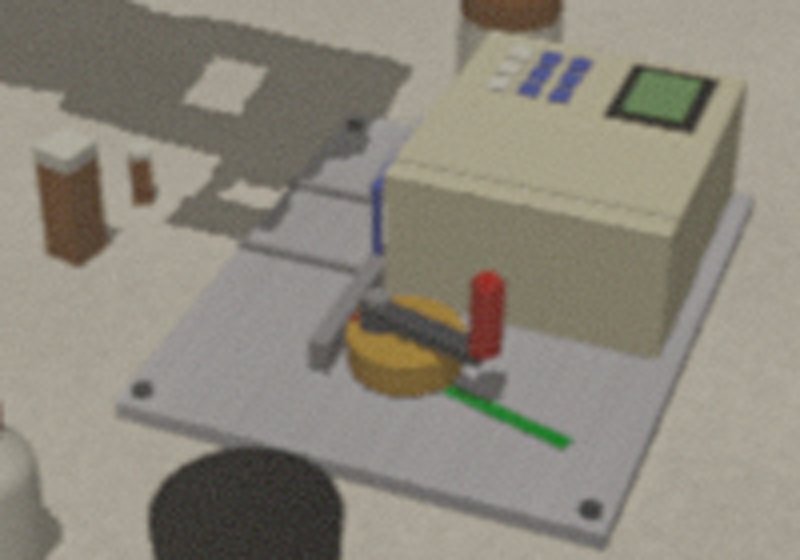

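Plate is shut at (320,97), lever over the line, cell inside, bottles in place. One numeric check of travel and cam, then hand in.

```bash
python3 - <<'E'
from h import *
p=np.load("p.npy");o,R=show()
a=wplane((320,101),70,o,R)
o2=dict(o,ee_pos=np.array([487.4,118.,177.7]));R2=Ro.from_rotvec([-3.138,-.148,-.001]).as_matrix()
b=wplane((320,163),70,o2,R2);print("travel",(a-b)@[np.cos(p[2]),np.sin(p[2]),0])
k=plane("scene",sa(487,280),84)[:2]-W(p,(16,-90,44))[0][:2];print("r",np.hypot(*k),"cam",-.262-np.arctan2(k[1],k[0])+p[2])
x,y=cv2.imread("pics/scene0.png"),cv2.imread("pics/s3.png")
for n,(u,v,w,h) in dict(cup=(265,290,55,80),white=(208,272,38,60)).items():
    d=cv2.absdiff(x,y)[v:v+h,u:u+w].mean();print(n,"diff",d.round(1))
ctrl.close_job()
E
```

```text
t 13.35 tcp [492.2 117.6 185.2] xang 5.4 zdir [-0.018 -0.002 -1.   ] F [ 0.2  0.1 -0.5] w 0.4 q6 1.69
travel 41.328203452827296
r 62.641845228398964 cam 0.04196667942120767
cup diff 5.3
white diff 5.8
the job is handed in; nothing more can be done
```

I pushed the lever round to the green line with the closed fingertips. Then I pushed the blue plate forward until it stopped, backed the arm clear, and handed the job in at about 13.4 s.

- **Lever:** the cam read about -0.03 rad after the push and about +0.04 rad in the last scene view, against a limit of ±0.3.
- **Carriage, by contact:** the plate stopped firmly with the tool at x = 570.1 mm, against a predicted home position of 569.8 mm. From there the force rose to about 21 N with no further movement. In both final pictures it looks shut against the housing.
- **Carriage, by image:** this check disagreed. The travel measured from the wrist pictures came to 41.3 mm, below the 42.5 mm needed. I judge it unreliable: it used pixels picked by eye, and the arm was still settling, with about 2 mm between the last picture and the pose used for it. I trusted the contact stop and did not measure again before handing in.
- **Cell and bottles:** the cup and the white bottle look unmoved in the scene view. The amber bottle looked in place in the wrist view, but I did not measure it. The cell is inside the housing and was last seen standing in its holder before the carriage push, so I could not see it at the end.

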